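# Find the full gas cartridge by its weight and load the dock

### The job

Three identical sealed gas cartridges stand in the wooden return rack; only one is still full and much heavier than the two spent ones. Lift one after another just clear of its pocket floor and hold it there still and free for a moment to feel its weight, set the spent ones back down in the rack, and put the full one upright into the bore of the grey charging dock, pressing it gently but firmly until its stiff carrier is fully down, then let go. Do not ram or tip the cartridges, and leave the jigger, the red-handled spoon and the clear measuring cup where they are.

Things in the scene. Friction and masses are not known exactly. Their poses are not given: they have to be found in the camera images.
- cartridge_1: Sealed metal gas cartridge; all three look alike: a spent one weighs 110 to 150 g, the full one 380 to 520 g; which is full changes every time. Cylinder 40 mm in diameter up to 100 mm height, then a shoulder and thin neck, 120 mm tall. Origin: centre of the underside, z up. Stands in a rack pocket, 90 mm showing above the rack; grip across the diameter about 80 mm up, in any direction.
- cartridge_2: Sealed metal gas cartridge; all three look alike: a spent one weighs 110 to 150 g, the full one 380 to 520 g; which is full changes every time. Cylinder 40 mm in diameter up to 100 mm height, then a shoulder and thin neck, 120 mm tall. Origin: centre of the underside, z up. Stands in a rack pocket, 90 mm showing above the rack; grip across the diameter about 80 mm up, in any direction.
- cartridge_3: Sealed metal gas cartridge; all three look alike: a spent one weighs 110 to 150 g, the full one 380 to 520 g; which is full changes every time. Cylinder 40 mm in diameter up to 100 mm height, then a shoulder and thin neck, 120 mm tall. Origin: centre of the underside, z up. Stands in a rack pocket, 90 mm showing above the rack; grip across the diameter about 80 mm up, in any direction.
- rack: Fixed wooden block, 76 mm (x) by 236 mm (y) by 40 mm high, origin at the centre of its underside, y along its length. Three round pockets in a row along y at -80, 0 and +80 mm, 48 mm wide (4 mm play all round a cartridge) and 30 mm deep; hard pocket floor 10 mm above the worktop: set cartridges down softly (over 40 N is ramming).
- pocket_1 (a point): Centre of the floor of the rack's pocket at y = +80 mm, where cartridge_1 stands at the start; 10 mm above the worktop.
- pocket_2 (a point): Centre of the floor of the rack's pocket at y = +0 mm, where cartridge_2 stands at the start; 10 mm above the worktop.
- pocket_3 (a point): Centre of the floor of the rack's pocket at y = -80 mm, where cartridge_3 stands at the start; 10 mm above the worktop.
- dock: Fixed charging dock: grey block 90 x 90 mm on a dark 104 x 104 x 10 mm foot, 60 mm high in all, origin at the centre of its underside, z up. In its middle a round upright bore 43.5 mm wide with a 3 mm chamfer (a cartridge has under 2 mm play all round), in which a stiff carrier disc slides.
- dock_mouth (a point): Centre of the mouth of the dock's bore, level with the top of the dock, 60 mm above the worktop. The stop height of the carrier is set differently each time, unseen: a cartridge's underside meets the carrier (at 0) 18 to 30 mm below this point and is fully home 30 to 42 mm below it, so home must be found by feel.
- carrier (a joint): Carrier disc pressed down, m: 0 = top, 0.012 = fully down on a stop with a stiff rubber cushion (gives 1 mm per 12 N). Starts at 0 to 0.004. Yields to about 8 N (damping 30 N per m/s), no spring, stays where left; a cartridge's weight does not move it. End the push by feel: over 30 N between cartridge and dock is too much.
- jigger_1: Bystander: small steel double-cone jigger, 45 mm wide, 80 mm tall, standing; origin at the centre of its underside.
- bar_spoon: Bystander: small spoon with a red handle lying flat, 132 mm long, 26 mm wide, 11 mm high; origin at the centre of its underside.
- clear_cup: Bystander: clear conical measuring cup on a round foot, standing, 57 mm wide, 119 mm tall; origin at the centre of its underside.
There are look-alikes about, which are no part of the job. What is shaped like the cartridge_3 but purple is not meant. What is shaped like the cartridge_1 but purple is not meant.

How it is judged:
By the outcome, as a careful person would: the job done as asked, in the order asked, and still so for the second after the job is handed in, with the robot touching nothing.
It also fails if it takes over 67 s, if anything falls off the work surface, if the arm or the gripper's body presses on something with over 40 N, if the wrist force passes 120 N, or if a joint passes its speed limit or range.

### The arm

A 6-joint arm with a two-finger parallel gripper is mounted at the origin on a cart in front of the work surface, level with it; the furniture and walls round the work are solid. World frame = base frame: x ahead of the robot, y to its left, z up, the work surface at z = 0. Lengths are in m, angles in rad, forces in N, time in s.
With the tool pointing down it reaches from about 0.375 to 0.975 m from the base axis. Payload 3.8 kg.
Tool frame: the origin (TCP) lies at the very end of the fingers, on their centre line; the grasp point (between the pads) lies 19 mm behind it; z points along the fingers, y is the direction in which the jaws open and shut (so a half turn about z gives the same grasp; the last joint's range is limited). The gripper opens to 85 mm and grips with 20 to 120 N. Pads are 22 mm wide; open, the fingers measure 114 mm over their backs; the gripper's body (76 mm by 85 mm) begins 54 mm behind the grasp point. The pads swing forward as they close: fully open they stand 13 mm farther back than shut.
Start: joints at [1.291, 0.264, 1.604, -0, 1.274, -0.037], TCP at [0.162, 0.655, 0.231] pointing down, gripper open.
Joint ranges: [-2.63, 2.63], [-0.94, 2.18], [0.31, 2.57], [-1.31, 4.45], [0, 2.66], [-2.55, 2.55]. Speed limits (rad/s): [2.57, 2.57, 3.14, 3.14, 3.14, 3.14].

### API

Orientations are given as a rotation vector (axis times angle).
In Python, from workcell import status, read_camera, camera_info, order gives the robot as it stands.
- The arm moves only by the tool move_arm, never from a script. Its argument "deltas" is a list of rows, each a list of 3 entries, a list of its own where there are three numbers: the turn, a rotation vector about the world's x, y, z as a fraction of full scale, then the shift along the world's x, y, z as a fraction of full scale, then the closure, from -1 (fully open) to 1 (shut), so that 0 is half open. A call has 1 to 20 rows; each row is the pose to reach, as a shift and turn from the pose commanded when the call began; what a row does not reach only later rows make up. Full scale, the value 1, is 0.1 m for a shift and pi/2 rad for a turn. A row lasts 1/8 s, in which the tool goes at most 62.5 mm and 10.7 degrees, less where a joint would pass 70% of its speed; a pose out of reach is approached as far as the arm can. A call with a number of a shift or a turn outside -1 to 1 is refused whole. A call with a gripper value outside its range is refused whole. The fingers move at their own pace and stop on an object; "grip_force" is the grip in N (left out, the last holds). Time passes only in rows, so rows that repeat a pose let the fingers close. It gives the time, the measured TCP pose, the force and the opening at its end, in the units of the state.
- status.read_state(): the state, without advancing time (a new reading comes with each control period).
- read_camera(name): name is "scene" or "side" or "wrist"; returns (picture, depth): 420x560x3 uint8, red, green, blue; 420x560 float32, m along the optical axis (not along the pixel's ray), 0 where there is no reading.
- camera_info(name): a dict with "K" (3x3 intrinsics, pixels), "R" (3x3) and "t" (3): a world point X has camera coordinates R X + t. Camera axes: x right, y down, z forward; pixel columns grow to the right and rows downward; lengths in m; the calibration is good to about 2 mm. A picture is of the moment at which its call begins: read the wrist's pose just before it. camera_info takes no time and is no camera call; for the wrist camera it gives the pose at the moment of the call.
- order.finish_job(): hands the job in, once; it reports no verdict.
The state is a dict: "time": time; "q": joint angles; "joint_vel": joint speeds; "joint_torque": joint torques, N m; "tool_pos": TCP position; "tcp_rot": TCP orientation; "wrist_force": force on the tool from outside, world axes, zero at the start; "torque": the same for the moment, N m; "width": opening from 0.0 (shut) to 1.0 (fully open).
Only numpy, scipy, OpenCV 4.12 (cv2) and the standard library are available. Lean on these libraries where they do the work, as an engineer would, in place of code of your own. Each camera call takes 0.05 s, during which the arm holds its last target. There are 200 camera calls.

## Working session

There is one attempt and no reset: what is moved stays moved. The work goes in short steps, Python scripts to look and compute and a tool call to move; the robot and the scene stay as the last step left them, time stands still between calls to the robot, and variables do not carry over. Pictures are saved under pics/ and viewed, about 8 in all and at most 12, crops included, and the job is handed in when it is done.

Besides the shell and the picture viewer there is one more tool, called after "Request:" by a JSON object that holds its "fn" and its "kwargs", one argument or row to a line. move_arm: Moves the arm, as the interface text tells. Its arguments: {"type":"object","properties":{"deltas":{"type":"array","items":{"type":"array"}},"grip_force":{"type":"number"}},"required":["deltas"]}

```bash
mkdir -p pics; python3 - <<'E'
from workcell import status, read_camera, camera_info
import cv2,numpy as np
s=status.read_state();print(s)
for n in("scene","side"):
    p,d=read_camera(n);cv2.imwrite(f"pics/{n}0.png",cv2.resize(p[...,::-1],(784,588)));np.savez(f"{n}0.npz",p=p,d=d,**camera_info(n))
    i=camera_info(n);print(n,i["K"],-np.array(i["R"]).T@i["t"])
E
```

```text
{'time': 0.0, 'q': array([ 1.29111910e+00,  2.64808116e-01,  1.60536377e+00, -1.22520995e-05,
        1.27372438e+00, -3.69372017e-02]), 'joint_vel': array([-1.64943011e-03, -3.47652248e-05,  3.83544254e-04,  4.00958249e-04,
        2.27341276e-04, -5.13609986e-04]), 'joint_torque': array([ 1.50558299e-03, -5.15105009e+01, -3.67319942e+01, -1.26728987e-04,
        1.31844150e-02,  1.58759576e-05]), 'tool_pos': array([0.16207214, 0.65449621, 0.22993053]), 'tcp_rot': array([-0.38031127, -3.11813181,  0.00357575]), 'wrist_force': array([ 0.27220108, -0.06172027, -0.1657671 ]), 'torque': array([-0.03081032,  0.01832459,  0.00303701]), 'width': 1.0013674620490212}
scene [[477.99547754   0.         270.12759744]
 [  0.         477.99547754 204.74584507]
 [  0.           0.           1.        ]] [-0.09977342 -0.93508393  0.66089984]
side [[481.24119233   0.         271.97983679]
 [  0.         481.24119233 202.73446379]
 [  0.           0.           1.        ]] [0.23861484 0.48931999 0.50661481]
```

View pics/scene0.png

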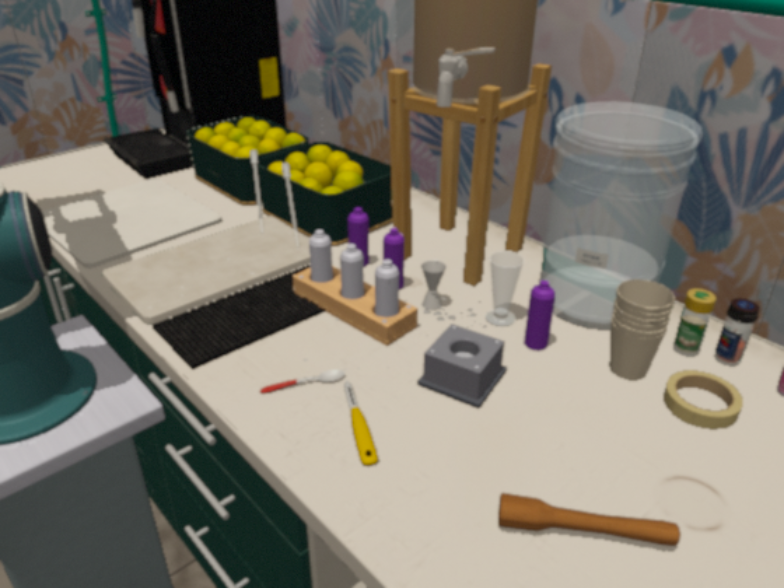

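View pics/side0.png

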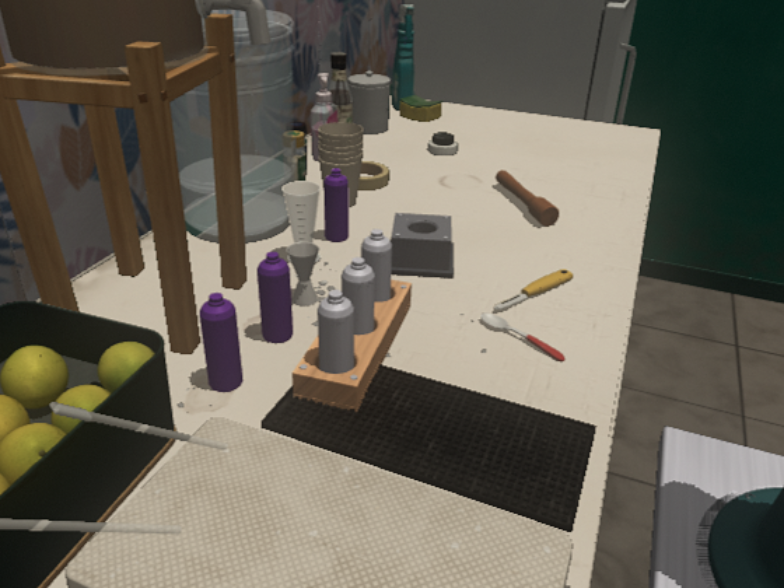

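The scene view shows the rack with three silver cartridges (necks at about (320,235), (351,250) and (387,267)) and the dock bore at (466,348). It also shows the jigger at (433,285), the cup at (503,290), the spoon at (300,382), and purple look-alikes behind the rack and right of the cup. The side view shows the same things from the other end: necks at (336,297), (358,265) and (377,237), bore at (423,227).

```bash
cat > h.py <<'E'
import numpy as np
def cloud(n):
    f=np.load(n+"0.npz");d=f["d"];v,u=np.mgrid[:420,:560]
    K=f["K"];c=np.stack([(u-K[0,2])/K[0,0]*d,(v-K[1,2])/K[1,1]*d,d],-1)
    return (c-f["t"])@f["R"],d>0,f["p"].astype(int)
def circ(P,r=None):
    from scipy.optimize import least_squares
    m=P.mean(0)
    return least_squares(lambda x:np.hypot(P[:,0]-x[0],P[:,1]-x[1])-(r or x[2]),[*m,.02][:2 if r else 3],loss="soft_l1",f_scale=.001)
E
python3 - <<'E'
from h import *
import cv2
S=dict(scene=dict(c1=(320,258),c2=(351,273),c3=(387,292),dock=(466,348),jig=(433,275),cup=(505,270),spoon=(300,382),pur=(540,320),pb1=(358,240),pb2=(394,262)),
 side=dict(c1=(336,335),c2=(358,300),c3=(377,268),dock=(423,227),jig=(304,265),cup=(301,210),spoon=(525,340),pur=(336,210),pb1=(221,345),pb2=(275,300)))
for n in S:
    W,ok,p=cloud(n)
    for k,(u,v) in S[n].items():
        u=int(u/1.4);v=int(v/1.4)
        print(n,k,W[v-1:v+2,u-1:u+2].reshape(-1,3).mean(0).round(3))
        if k[0]=='c' and k!='cup':
            w=W[v-28:v+28,u-22:u+22].reshape(-1,3);c0=W[v,u]
            m=(w[:,2]>.06)&(w[:,2]<.1)&(np.hypot(*(w-c0)[:,:2].T)<.035)
            print('  circle',circ(w[m][:,:2],.02).x.round(4),m.sum())
    # dock top
    u,v=[int(a/1.4) for a in S[n]["dock"]]
    w=W[v-35:v+35,u-35:u+35].reshape(-1,3)
    m=abs(w[:,2]-.06)<.004
    r=cv2.minAreaRect(w[m][:,:2].astype(np.float32)*1000);print('  dock',r,m.sum(),np.median(w[m][:,2]))
    u,v=[int(a/1.4) for a in S[n]["c2"]]
    w=W[max(0,v-60):v+80,u-70:u+70].reshape(-1,3);m=abs(w[:,2]-.04)<.003
    c=W[v,u];m&=np.hypot(*(w-c)[:,:2].T)<.15
    q=w[m];pc=p[max(0,v-60):v+80,u-70:u+70].reshape(-1,3)[m];wood=pc[:,0]-pc[:,2]>40;q=q[wood]
    print('  rack',cv2.minAreaRect(q[:,:2].astype(np.float32)*1000),len(q),np.median(q[:,2]))
E
```

```text
scene c1 [ 0.497 -0.086  0.087]
  circle [ 0.5107 -0.0717] 224
scene c2 [ 0.504 -0.165  0.088]
  circle [ 0.5187 -0.1508] 232
scene c3 [ 0.514 -0.246  0.085]
  circle [ 0.5278 -0.2308] 251
scene dock [ 0.541 -0.396  0.043]
scene jig [ 0.622 -0.244  0.074]
scene cup [ 0.672 -0.356  0.114]
scene spoon [ 0.327 -0.259  0.008]
scene pur [ 0.664 -0.44   0.063]
scene pb1 [ 0.621 -0.04   0.063]
scene pb2 [ 0.614 -0.152  0.063]
  dock ((523.7224731445312, -410.5382385253906), (95.56462097167969, 91.48442840576172), 16.415773391723633) 1043 0.060965186649045905
  rack ((517.4105834960938, -152.3036346435547), (79.18000030517578, 240.98526000976562), 5.66345739364624) 855 0.04061955843480476
side c1 [ 0.502 -0.054  0.089]
  circle [ 0.5124 -0.0714] 535
side c2 [ 0.512 -0.132  0.087]
  circle [ 0.5206 -0.1503] 369
side c3 [ 0.52  -0.213  0.088]
  circle [ 0.5298 -0.2303] 273
side dock [ 0.53  -0.43   0.049]
side jig [ 0.628 -0.216  0.066]
side cup [ 0.685 -0.319  0.094]
side spoon [ 0.326 -0.254  0.005]
side pur [ 0.672 -0.411  0.059]
side pb1 [ 0.625 -0.012  0.068]
side pb2 [ 0.618 -0.12   0.067]
  dock ((527.2060546875, -408.7803955078125), (88.59199523925781, 96.82389831542969), 17.221458435058594) 715 0.0606075928223508
  rack ((520.2936401367188, -150.32745361328125), (76.92505645751953, 239.1187286376953), 5.361019134521484) 1397 0.040523901793890586
```

```bash
python3 - <<'E'
from h import *
for n in("scene","side"):
    W,ok,p=cloud(n);w=W[ok]
    print(n)
    for y0 in np.arange(-.7,.8,.1):
        m=(w[:,1]>y0)&(w[:,1]<y0+.1)&(w[:,0]>.15)&(w[:,0]<.8)
        print(round(y0,1),[ (round(x,1),round(float(w[m&(w[:,0]>x)&(w[:,0]<x+.1),2].max()),2)) for x in np.arange(.2,.8,.1) if (m&(w[:,0]>x)&(w[:,0]<x+.1)).any()])
E
```

```text
scene
-0.7 [(np.float64(0.2), 0.0), (np.float64(0.3), 0.04), (np.float64(0.4), 0.03), (np.float64(0.5), 0.0), (np.float64(0.6), 0.03), (np.float64(0.7), 0.14)]
-0.6 [(np.float64(0.2), 0.0), (np.float64(0.3), 0.0), (np.float64(0.4), 0.0), (np.float64(0.5), 0.0), (np.float64(0.6), 0.14), (np.float64(0.7), 0.34)]
-0.5 [(np.float64(0.2), 0.01), (np.float64(0.3), 0.02), (np.float64(0.4), 0.06), (np.float64(0.5), 0.06), (np.float64(0.6), 0.12), (np.float64(0.7), 0.34)]
-0.4 [(np.float64(0.2), 0.01), (np.float64(0.3), 0.02), (np.float64(0.4), 0.06), (np.float64(0.5), 0.06), (np.float64(0.6), 0.12), (np.float64(0.7), 0.34)]
-0.3 [(np.float64(0.2), 0.01), (np.float64(0.3), 0.01), (np.float64(0.4), 0.04), (np.float64(0.5), 0.13), (np.float64(0.6), 0.44), (np.float64(0.7), 0.5)]
-0.2 [(np.float64(0.2), 0.01), (np.float64(0.3), 0.01), (np.float64(0.4), 0.12), (np.float64(0.5), 0.13), (np.float64(0.6), 0.43), (np.float64(0.7), 0.5)]
-0.1 [(np.float64(0.2), 0.01), (np.float64(0.3), 0.01), (np.float64(0.4), 0.12), (np.float64(0.5), 0.13), (np.float64(0.6), 0.37), (np.float64(0.7), 0.49)]
-0.0 [(np.
[... 2017 characters left out ...]
float64(0.3), 0.01), (np.float64(0.4), 0.09), (np.float64(0.5), 0.13), (np.float64(0.6), 0.4), (np.float64(0.7), 0.41)]
-0.1 [(np.float64(0.2), 0.01), (np.float64(0.3), 0.01), (np.float64(0.4), 0.12), (np.float64(0.5), 0.13), (np.float64(0.6), 0.37), (np.float64(0.7), 0.41)]
-0.0 [(np.float64(0.2), 0.02), (np.float64(0.3), 0.02), (np.float64(0.4), 0.02), (np.float64(0.5), 0.05), (np.float64(0.6), 0.12), (np.float64(0.7), 0.12)]
0.1 [(np.float64(0.2), 0.02), (np.float64(0.3), 0.02), (np.float64(0.4), 0.02), (np.float64(0.5), 0.1), (np.float64(0.6), 0.15), (np.float64(0.7), 0.12)]
0.2 [(np.float64(0.4), 0.02), (np.float64(0.5), 0.12), (np.float64(0.6), 0.15)]
0.3 []
0.4 []
0.5 []
0.6 []
0.7 []
```

Request:
{"fn": "move_arm", "kwargs": {
  "deltas": [
    [[0,0,0],[0.3,-0.4,0.4],-1],
    [[0,0,0],[0.6,-1,0.8],-1]
  ]
}}

```text
time: 0.35
tool_pos: [0.2161, 0.5676, 0.3021]
tcp_rot: [-0.378, -3.119, 0.003]
wrist_force: [1.5, 0.3, 1.4]
width: 0.999
```

Request:
{"fn": "move_arm", "kwargs": {
  "deltas": [
    [[0,0,-0.1],[0.5,-0.5,0],-1],
    [[0,0,-0.2],[1,-1,0],-1]
  ]
}}

```text
time: 0.6
tool_pos: [0.3049, 0.4786, 0.3029]
tcp_rot: [0.87, 3.018, 0.002]
wrist_force: [1.0, 0.1, -0.4]
width: 0.998
```

Request:
{"fn": "move_arm", "kwargs": {
  "deltas": [
    [[0,0,-0.1],[0.5,-0.5,0],-1],
    [[0,0,-0.2],[1,-1,0],-1]
  ]
}}

```text
time: 0.85
tool_pos: [0.3933, 0.3898, 0.3021]
tcp_rot: [-1.332, -2.845, 0.0]
wrist_force: [0.8, 0.1, -0.1]
width: 0.999
```

Request:
{"fn": "move_arm", "kwargs": {
  "deltas": [
    [[0,0,-0.1],[0.4,-0.5,0],-1],
    [[0,0,-0.2],[0.8,-1,0],-1]
  ]
}}

```text
time: 1.1
tool_pos: [0.4714, 0.2921, 0.302]
tcp_rot: [-1.761, -2.601, 0.001]
wrist_force: [1.2, 0.8, -0.2]
width: 1.001
```

Request:
{"fn": "move_arm", "kwargs": {
  "deltas": [
    [[0,0,-0.1],[0,-0.5,0],-1],
    [[0,0,-0.18],[0,-1,0],-1]
  ]
}}

```text
time: 1.35
tool_pos: [0.4706, 0.192, 0.3017]
tcp_rot: [-2.11, -2.327, 0.002]
wrist_force: [0.4, -0.2, -1.1]
width: 1.003
```

Request:
{"fn": "move_arm", "kwargs": {
  "deltas": [
    [[0,0,0],[0,-0.5,0],-1],
    [[0,0,0],[0,-1,0],-1]
  ]
}}

```text
time: 1.6
tool_pos: [0.4701, 0.0922, 0.302]
tcp_rot: [-2.104, -2.333, 0.001]
wrist_force: [0.8, 0.1, 0.6]
width: 1.004
```

Request:
{"fn": "move_arm", "kwargs": {
  "deltas": [
    [[0,0,0],[0,-0.5,0],-1],
    [[0,0,0],[0,-1,0],-1],
    [[0,0,0],[0,-1,0],-1],
    [[0,0,0],[0,-1,0],-1]
  ]
}}

```text
time: 2.1
tool_pos: [0.4703, -0.0059, 0.3021]
tcp_rot: [-2.105, -2.331, -0.0]
wrist_force: [-0.7, -0.3, 0.6]
width: 0.999
```

```bash
python3 - <<'E'
from workcell import status, read_camera, camera_info
import cv2,numpy as np
s=status.read_state();print(s)
n="wrist";i=camera_info(n);p,d=read_camera(n);cv2.imwrite(f"pics/{n}0.png",cv2.resize(p[...,::-1],(784,588)));np.savez(f"{n}0.npz",p=p,d=d,**i)
print(i["K"],i["R"],-np.array(i["R"]).T@i["t"])
E
```

```text
{'time': 2.1, 'q': array([-6.59909674e-02, -1.69055533e-01,  1.92692451e+00,  7.44839958e-04,
        1.38446431e+00, -1.67930545e-01]), 'joint_vel': array([ 2.93122750e-02,  5.78678125e-04, -4.78241068e-03, -3.86761257e-04,
       -6.14808357e-05, -3.15762658e-03]), 'joint_torque': array([-8.40805247e-01, -2.83417690e+01, -3.77949107e+01, -7.72862742e-02,
        2.42870141e-03, -7.20226075e-03]), 'tool_pos': array([ 0.47029533, -0.005871  ,  0.30212179]), 'tcp_rot': array([-2.10484676e+00, -2.33082033e+00, -1.81159162e-04]), 'wrist_force': array([-0.74350682, -0.27311845,  0.63309399]), 'torque': array([ 0.01175774,  0.00451174, -0.0522045 ]), 'width': 0.998636940019233}
[[338.06430258   0.         283.16779519]
 [  0.         338.06430258 204.58245007]
 [  0.           0.           1.        ]] [[ 9.94839531e-01  1.01458111e-01 -7.48222461e-04]
 [ 9.78524470e-02 -9.57483077e-01  2.71387279e-01]
 [ 2.68180304e-02 -2.70060009e-01 -9.62469940e-01]] [0.46512348 0.06297565 0.44467865]
```

View pics/wrist0.png

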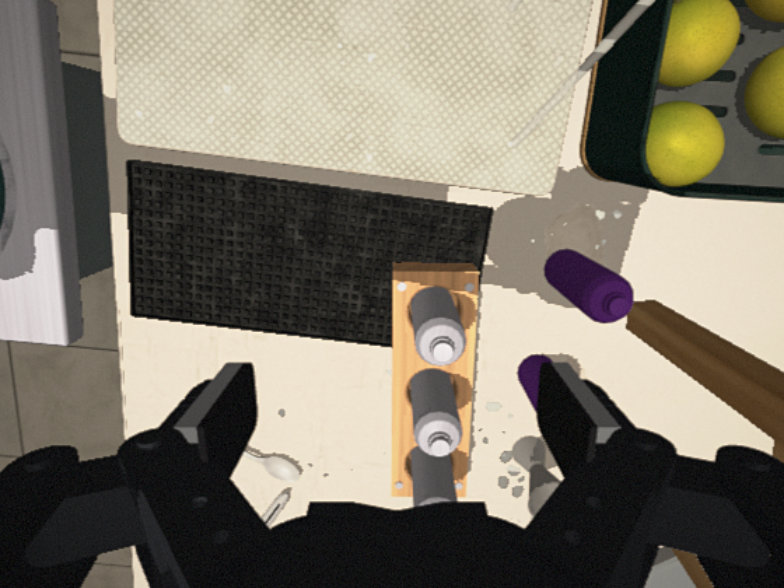

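The wrist view shows the rack from above, with necks at (442,349), (440,443) and the third hidden at about (435,520). The jaws lie across the rack, and the purple items are clear of the finger line.

```bash
python3 - <<'E'
from h import *
f=np.load("wrist0.npz")
C=-f["R"].T@f["t"]
for u,v in((442,350),(440,443)):
    r=f["R"].T@np.linalg.inv(f["K"])@[u/1.4,v/1.4,1]
    print(C+r*(.13-C[2])/r[2])
for n in("scene","side"):
    W,ok,p=cloud(n);w=W[ok];m=(w[:,2]>.18)&(w[:,2]<.4)&(w[:,0]<.8)&(w[:,1]<0)&(w[:,1]>-.35);print(w[m].min(0))
E
```

```text
[ 0.51124746 -0.06917978  0.13      ]
[ 0.51948284 -0.1452462   0.13      ]
[ 0.00313949 -0.34993152  0.18006126]
[ 0.65713083 -0.3499913   0.18009022]
```

Request:
{"fn": "move_arm", "kwargs": {
  "deltas": [
    [[0,0,0],[0.41,-0.65,0],-1],
    [[0,0,0],[0.41,-0.65,-0.5],-1],
    [[0,0,0],[0.41,-0.65,-1],-1],
    [[0,0,0],[0.41,-0.65,-1],-1]
  ],
  "grip_force": 30
}}

```text
time: 2.65
tool_pos: [0.508, -0.0691, 0.1976]
tcp_rot: [-2.096, -2.328, 0.008]
wrist_force: [-0.4, 0.7, 0.6]
width: 1.002
```

Request:
{"fn": "move_arm", "kwargs": {
  "deltas": [
    [[0,0,0],[0.02,0,-0.4],-1],
    [[0,0,0],[0.02,0,-0.7],-1],
    [[0,0,0],[0.02,0,-0.7],-1],
    [[0,0,0],[0.02,0,-0.7],-1]
  ]
}}

```text
time: 3.15
tool_pos: [0.5155, -0.0708, 0.1352]
tcp_rot: [2.101, 2.331, 0.003]
wrist_force: [0.4, -0.1, 0.0]
width: 0.996
```

```bash
cat > st.py <<'E'
from workcell import status
import numpy as np
s=status.read_state();print(s["time"],s["tool_pos"].round(4),s["tcp_rot"].round(4),s["wrist_force"].round(2),s["torque"].round(3),s["joint_vel"].round(3),round(s["width"],3))
E
python3 st.py
```

```text
3.15 [ 0.5155 -0.0708  0.1352] [2.1009 2.3315 0.0031] [ 0.37 -0.12  0.03] [ 0.026 -0.036  0.082] [-0.008 -0.008 -0.009 -0.002 -0.008  0.   ] 0.996
```

Request:
{"fn": "move_arm", "kwargs": {
  "deltas": [
    [[0,0,0],[0,0,-0.1],-1],
    [[0,0,0],[0,0,-0.2],-1],
    [[0,0,0],[0,0,-0.2],-1]
  ]
}}

```text
time: 3.52
tool_pos: [0.5126, -0.071, 0.1114]
tcp_rot: [-2.103, -2.331, 0.002]
wrist_force: [0.3, 0.4, 0.5]
width: 1.0
```

```bash
python3 st.py
```

```text
3.525 [ 0.5126 -0.071   0.1114] [-2.1034e+00 -2.3310e+00  1.7000e-03] [0.29 0.41 0.49] [-0.043  0.003 -0.034] [-0.001 -0.005 -0.013 -0.     0.007 -0.   ] 1.0
```

Request:
{"fn": "move_arm", "kwargs": {
  "deltas": [
    [[0,0,0],[-0.01,0,-0.2],-1],
    [[0,0,0],[-0.01,0,-0.4],-1],
    [[0,0,0],[-0.01,0,-0.4],-1],
    [[0,0,0],[-0.01,0,-0.4],1],
    [[0,0,0],[-0.01,0,-0.4],1],
    [[0,0,0],[-0.01,0,-0.4],1],
    [[0,0,0],[-0.01,0,-0.4],1],
    [[0,0,0],[-0.01,0,-0.4],1]
  ],
  "grip_force": 30
}}

```text
time: 4.53
tool_pos: [0.5127, -0.0713, 0.0733]
tcp_rot: [2.104, 2.332, -0.0]
wrist_force: [-3.4, -1.1, 6.2]
width: 0.453
```

```bash
python3 st.py
```

```text
4.525 [ 0.5127 -0.0713  0.0733] [ 2.1040e+00  2.3324e+00 -1.0000e-04] [-3.45 -1.07  6.22] [-0.058  0.545  0.027] [ 0.001 -0.     0.    -0.     0.001  0.001] 0.453
```

Request:
{"fn": "move_arm", "kwargs": {
  "deltas": [
    [[0,0,0],[0,0,0.04],1],
    [[0,0,0],[0,0,0.08],1],
    [[0,0,0],[0,0,0.12],1],
    [[0,0,0],[0,0,0.12],1],
    [[0,0,0],[0,0,0.12],1],
    [[0,0,0],[0,0,0.12],1],
    [[0,0,0],[0,0,0.12],1]
  ]
}}

```text
time: 5.4
tool_pos: [0.5125, -0.0711, 0.0843]
tcp_rot: [-2.104, -2.332, 0.0]
wrist_force: [-0.7, -0.5, -4.1]
width: 0.457
```

```bash
python3 st.py
```

```text
5.4 [ 0.5125 -0.0711  0.0843] [-2.1042e+00 -2.3325e+00  2.0000e-04] [-0.67 -0.46 -4.1 ] [0.019 0.03  0.   ] [-0.002 -0.001  0.001 -0.     0.001 -0.001] 0.457
```

Request:
{"fn": "move_arm", "kwargs": {
  "deltas": [
    [[0,0,0],[0,0,0],1],
    [[0,0,0],[0,0,0],1],
    [[0,0,0],[0,0,0],1]
  ]
}}

```text
time: 5.78
tool_pos: [0.5126, -0.0711, 0.0845]
tcp_rot: [2.104, 2.333, 0.0]
wrist_force: [0.2, -0.0, -4.5]
width: 0.453
```

```bash
python3 st.py
```

```text
5.775 [ 0.5126 -0.0711  0.0845] [2.1044 2.3326 0.    ] [ 0.25 -0.04 -4.51] [-0.018  0.017  0.017] [ 0.001  0.     0.     0.003 -0.001 -0.001] 0.453
```

Request:
{"fn": "move_arm", "kwargs": {
  "deltas": [
    [[0,0,0],[0,0,-0.05],1],
    [[0,0,0],[0,0,-0.09],1],
    [[0,0,0],[0,0,-0.11],1],
    [[0,0,0],[0,0,-0.115],1],
    [[0,0,0],[0,0,-0.115],1],
    [[0,0,0],[0,0,-0.115],0.3],
    [[0,0,0],[0,0,-0.115],-1],
    [[0,0,0],[0,0,-0.115],-1],
    [[0,0,0],[0,0,-0.115],-1],
    [[0,0,0],[0,0,-0.115],-1]
  ]
}}

```text
time: 7.02
tool_pos: [0.5129, -0.0711, 0.0731]
tcp_rot: [2.104, 2.332, 0.001]
wrist_force: [-0.0, -0.6, 0.8]
width: 1.001
```

```bash
python3 st.py
```

```text
7.025 [ 0.5129 -0.0711  0.0731] [2.1040e+00 2.3323e+00 6.0000e-04] [-0.01 -0.62  0.79] [-0.003  0.003 -0.011] [-0.002  0.001  0.002 -0.001  0.003  0.001] 1.001
```

Request:
{"fn": "move_arm", "kwargs": {
  "deltas": [
    [[0,0,0],[0,0,0.4],-1],
    [[0,0,0],[0.04,-0.4,0.4],-1],
    [[0,0,0],[0.075,-0.79,0.4],-1],
    [[0,0,0],[0.075,-0.79,0.4],-1],
    [[0,0,0],[0.075,-0.79,0.2],-1],
    [[0,0,0],[0.075,-0.79,0],-1],
    [[0,0,0],[0.075,-0.79,0],-1],
    [[0,0,0],[0.075,-0.79,0],1],
    [[0,0,0],[0.075,-0.79,0],1],
    [[0,0,0],[0.075,-0.79,0],1],
    [[0,0,0],[0.075,-0.79,0],1],
    [[0,0,0],[0.075,-0.79,0],1]
  ]
}}

```text
time: 8.52
tool_pos: [0.5207, -0.1503, 0.0739]
tcp_rot: [2.104, 2.332, 0.001]
wrist_force: [-1.0, 0.1, 5.3]
width: 0.456
```

```bash
python3 st.py
```

```text
8.525 [ 0.5207 -0.1503  0.0739] [2.1036e+00 2.3315e+00 1.0000e-03] [-1.01  0.08  5.33] [0.068 0.07  0.017] [-0.    -0.001  0.    -0.     0.001  0.001] 0.456
```

Request:
{"fn": "move_arm", "kwargs": {
  "deltas": [
    [[0,0,0],[0,0,0.04],1],
    [[0,0,0],[0,0,0.08],1],
    [[0,0,0],[0,0,0.12],1],
    [[0,0,0],[0,0,0.12],1],
    [[0,0,0],[0,0,0.12],1],
    [[0,0,0],[0,0,0.12],1],
    [[0,0,0],[0,0,0.12],1]
  ]
}}

```text
time: 9.4
tool_pos: [0.5199, -0.15, 0.0848]
tcp_rot: [-2.104, -2.332, 0.0]
wrist_force: [0.2, 0.4, -1.5]
width: 0.455
```

```bash
python3 st.py
```

```text
9.4 [ 0.5199 -0.15    0.0848] [-2.1041e+00 -2.3324e+00  2.0000e-04] [ 0.22  0.37 -1.47] [-0.014 -0.008  0.002] [-0.    -0.002 -0.    -0.    -0.002  0.   ] 0.455
```

Request:
{"fn": "move_arm", "kwargs": {
  "deltas": [
    [[0,0,0],[0,0,0],1],
    [[0,0,0],[0,0,0],1],
    [[0,0,0],[0,0,0],1]
  ]
}}

```text
time: 9.78
tool_pos: [0.5201, -0.1501, 0.085]
tcp_rot: [-2.104, -2.333, -0.0]
wrist_force: [0.7, 0.6, -1.0]
width: 0.454
```

Cartridge 2 is spent at about 1.2 N, against about 4.3 N for cartridge 1. I'll set it back and weigh the third.

Request:
{"fn": "move_arm", "kwargs": {
  "deltas": [
    [[0,0,0],[0,0,-0.05],1],
    [[0,0,0],[0,0,-0.09],1],
    [[0,0,0],[0,0,-0.11],1],
    [[0,0,0],[0,0,-0.115],1],
    [[0,0,0],[0,0,-0.115],1],
    [[0,0,0],[0,0,-0.115],0.3],
    [[0,0,0],[0,0,-0.115],-1],
    [[0,0,0],[0,0,-0.115],-1],
    [[0,0,0],[0,0,-0.115],-1],
    [[0,0,0],[0,0,-0.115],-1]
  ]
}}

```text
time: 11.02
tool_pos: [0.5201, -0.1501, 0.0734]
tcp_rot: [-2.104, -2.333, -0.0]
wrist_force: [-0.4, -0.1, 0.2]
width: 1.0
```

Request:
{"fn": "move_arm", "kwargs": {
  "deltas": [
    [[0,0,0],[0,0,0.4],-1],
    [[0,0,0],[0.04,-0.4,0.4],-1],
    [[0,0,0],[0.09,-0.8,0.4],-1],
    [[0,0,0],[0.09,-0.8,0.4],-1],
    [[0,0,0],[0.09,-0.8,0.2],-1],
    [[0,0,0],[0.09,-0.8,0],-1],
    [[0,0,0],[0.09,-0.8,0],-1],
    [[0,0,0],[0.09,-0.8,0],1],
    [[0,0,0],[0.09,-0.8,0],1],
    [[0,0,0],[0.09,-0.8,0],1],
    [[0,0,0],[0.09,-0.8,0],1],
    [[0,0,0],[0.09,-0.8,0],1]
  ]
}}

```text
time: 12.52
tool_pos: [0.5297, -0.2304, 0.0743]
tcp_rot: [2.104, 2.331, 0.001]
wrist_force: [0.4, 0.6, 3.1]
width: 0.456
```

Request:
{"fn": "move_arm", "kwargs": {
  "deltas": [
    [[0,0,0],[0,0,0.04],1],
    [[0,0,0],[0,0,0.08],1],
    [[0,0,0],[0,0,0.12],1],
    [[0,0,0],[0,0,0.12],1],
    [[0,0,0],[0,0,0.12],1],
    [[0,0,0],[0,0,0.12],1],
    [[0,0,0],[0,0,0.12],1]
  ]
}}

```text
time: 13.4
tool_pos: [0.5289, -0.23, 0.0853]
tcp_rot: [-2.104, -2.332, 0.0]
wrist_force: [0.0, 0.5, -1.3]
width: 0.451
```

Request:
{"fn": "move_arm", "kwargs": {
  "deltas": [
    [[0,0,0],[0,0,0],1],
    [[0,0,0],[0,0,0],1],
    [[0,0,0],[0,0,0],1]
  ]
}}

```text
time: 13.78
tool_pos: [0.529, -0.2301, 0.0855]
tcp_rot: [-2.104, -2.333, 0.0]
wrist_force: [0.5, -0.5, -1.7]
width: 0.451
```

```bash
python3 st.py
```

```text
13.775 [ 0.529  -0.2301  0.0855] [-2.1044 -2.3326  0.    ] [ 0.55 -0.53 -1.74] [-0.    -0.013 -0.022] [-0.     0.    -0.002  0.001 -0.001  0.001] 0.451
```

Request:
{"fn": "move_arm", "kwargs": {
  "deltas": [
    [[0,0,0],[0,0,-0.05],1],
    [[0,0,0],[0,0,-0.09],1],
    [[0,0,0],[0,0,-0.11],1],
    [[0,0,0],[0,0,-0.12],1],
    [[0,0,0],[0,0,-0.12],1],
    [[0,0,0],[0,0,-0.12],0.3],
    [[0,0,0],[0,0,-0.12],-1],
    [[0,0,0],[0,0,-0.12],-1],
    [[0,0,0],[0,0,-0.12],-1],
    [[0,0,0],[0,0,-0.12],-1]
  ]
}}

```text
time: 15.02
tool_pos: [0.5291, -0.2301, 0.0734]
tcp_rot: [-2.104, -2.333, 0.0]
wrist_force: [0.8, -0.1, -0.1]
width: 1.002
```

Request:
{"fn": "move_arm", "kwargs": {
  "deltas": [
    [[0,0,0],[0,0,0.4],-1],
    [[0,0,0],[0,0,0.9],-1],
    [[0,0,0],[0,-0.5,1],-1],
    [[0,0,0],[0,-1,1],-1],
    [[0,0,0],[0,-1,1],-1],
    [[0,0,0],[0,-1,1],-1]
  ]
}}

```text
time: 15.78
tool_pos: [0.5286, -0.3298, 0.1729]
tcp_rot: [-2.104, -2.331, -0.0]
wrist_force: [0.7, 0.6, 1.0]
width: 0.998
```

```bash
python3 st.py;  python3 - <<'E'
from workcell import read_camera, camera_info
import cv2,numpy as np
n="wrist";i=camera_info(n);p,d=read_camera(n);cv2.imwrite(f"pics/{n}1.png",cv2.resize(p[...,::-1],(784,588)));np.savez(f"wristb0.npz",p=p,d=d,**i)
E
```

```text
15.775 [ 0.5286 -0.3298  0.1729] [-2.1044e+00 -2.3306e+00 -4.0000e-04] [0.71 0.63 0.96] [ 0.006 -0.01  -0.03 ] [ 0.02  -0.007  0.015  0.002 -0.001 -0.001] 0.998
```

View pics/wrist1.png

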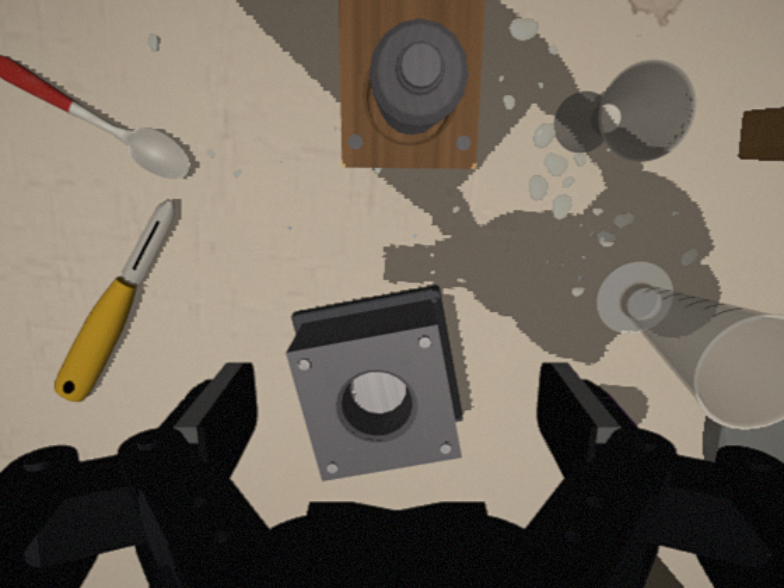

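This wrist view shows the dock with its bore at about (377,405) and bolts at (305,365), (425,342), (446,449) and (333,468). Cartridge 3's neck is at (421,64), and the jigger, spoon and cup are untouched.

```bash
cat >> h.py <<'E'
def ray(f,u,v,z):
    C=-f["R"].T@f["t"];r=f["R"].T@np.linalg.inv(f["K"])@[u,v,1];return C+r*(z-C[2])/r[2]
E
python3 - <<'E'
from h import *
import cv2
f=np.load("wristb0.npz");p=f["p"];g=cv2.cvtColor(p,cv2.COLOR_RGB2GRAY)
B=[]
for u,v in((305,365),(425,342),(446,449),(333,468)):
    u=round(u/1.4);v=round(v/1.4);w=g[v-6:v+7,u-6:u+7].astype(float);w=np.clip(w-np.median(w)-25,0,None)
    yy,xx=np.mgrid[-6:7,-6:7];c=(u+(w*xx).sum()/w.sum(),v+(w*yy).sum()/w.sum());B.append(ray(f,*c,.06))
B=np.array(B);print(B.round(4),B.mean(0).round(4))
print([np.linalg.norm(B[i]-B[i-1]).round(4) for i in range(4)])
W,ok,_=cloud("wristb")
# bore rim via depth: top plane pixels near bore
c=B.mean(0);m=ok&(np.hypot(W[...,0]-c[0],W[...,1]-c[1])<.06)&(abs(W[...,2]-.06)<.004)
q=W[m];print("plane z",np.median(q[:,2]),cv2.minAreaRect(q[:,:2].astype(np.float32)*1000))
# rectified top view of z=.06 plane, 0.2mm/px
N=400;xs=(np.arange(N)-N/2)*.00025
X,Y=np.meshgrid(c[0]+xs,c[1]-xs);P=np.stack([X,Y,np.full_like(X,.06)],-1)@f["R"].T+f["t"]
uv=P@f["K"].T;uv=(uv[...,:2]/uv[...,2:]).astype(np.float32)
im=cv2.remap(p[...,::-1].copy(),uv[...,0],uv[...,1],cv2.INTER_CUBIC)
im=cv2.convertScaleAbs(im,alpha=1.6)
for r in(.02175,.02475): cv2.circle(im,(N//2,N//2),round(r/.00025),(0,255,0),1)
cv2.imwrite("pics/rect.png",cv2.resize(im,(600,600)))
# cartridge3 shoulder circle / neck
w=W[ok];k=(w[:,2]>.122)&(w[:,2]<.136)&(np.hypot(w[:,0]-.529,w[:,1]+.23)<.02);print("neck top",w[k].mean(0),k.sum())
print(ray(f,421/1.4,64/1.4,.13))
k=(w[:,2]>.06)&(w[:,2]<.108)&(np.hypot(w[:,0]-.529,w[:,1]+.23)<.024);print("cyl",circ(w[k][:,:2],.02).x)
E
```

```text
[[ 0.4811 -0.3853  0.06  ]
 [ 0.55   -0.3641  0.06  ]
 [ 0.5712 -0.4334  0.06  ]
 [ 0.502  -0.4546  0.06  ]] [ 0.5261 -0.4094  0.06  ]
[np.float64(0.0724), np.float64(0.0721), np.float64(0.0724), np.float64(0.0723)]
plane z 0.05969999979887957 ((526.0425415039062, -408.96588134765625), (90.38465118408203, 91.24202728271484), 17.04342269897461)
neck top [ 0.52879732 -0.23035626  0.12835928] 998
[ 0.52893458 -0.22938808  0.13      ]
cyl [ 0.52911788 -0.22919378]
```

View pics/rect.png

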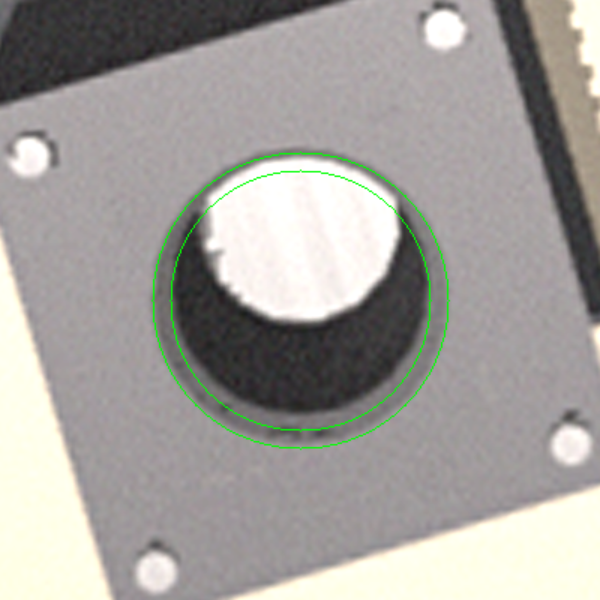

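The rectified view fits the bore rim closely, centred at (300,300), so the bore is at (0.5261, -0.4094) in the wrist frame. Next I'll measure cartridge 1 the same way before regripping it.

Request:
{"fn": "move_arm", "kwargs": {
  "deltas": [
    [[0,0,0],[-0.05,0.5,0],-1],
    [[0,0,0],[-0.1,1,0],-1]
  ]
}}

```text
time: 16.08
tool_pos: [0.5186, -0.228, 0.173]
tcp_rot: [-2.104, -2.332, -0.0]
wrist_force: [0.9, 1.0, 0.1]
width: 0.998
```

Request:
{"fn": "move_arm", "kwargs": {
  "deltas": [
    [[0,0,0],[-0.07,0.5,0],-1],
    [[0,0,0],[-0.07,0.6,0],-1],
    [[0,0,0],[-0.07,0.6,0],-1],
    [[0,0,0],[-0.07,0.6,0],-1]
  ]
}}

```text
time: 16.58
tool_pos: [0.5124, -0.1708, 0.1736]
tcp_rot: [2.104, 2.332, -0.0]
wrist_force: [-0.7, -0.5, -0.1]
width: 1.002
```

```bash
python3 st.py;  python3 - <<'E'
from workcell import read_camera, camera_info
import cv2,numpy as np
n="wrist";i=camera_info(n);p,d=read_camera(n);np.savez(f"wristc0.npz",p=p,d=d,**i)
from h import *
W,ok,_=cloud("wristc");w=W[ok]
k=(w[:,2]>.12)&(w[:,2]<.136)&(np.hypot(w[:,0]-.512,w[:,1]+.0715)<.02);print("neck top",w[k].mean(0),k.sum())
k=(w[:,2]>.06)&(w[:,2]<.108)&(np.hypot(w[:,0]-.512,w[:,1]+.0715)<.026);print("cyl",circ(w[k][:,:2],.02).x)
E
```

```text
16.575 [ 0.5124 -0.1708  0.1736] [ 2.1039e+00  2.3321e+00 -4.0000e-04] [-0.66 -0.46 -0.07] [-0.037 -0.003  0.001] [-0.013  0.008 -0.004  0.002  0.     0.002] 1.002
neck top [ 0.51202678 -0.07146131  0.12634344] 1347
cyl [ 0.51227466 -0.07023241]
```

Request:
{"fn": "move_arm", "kwargs": {
  "deltas": [
    [[0,0,0],[0,0.5,0],-1],
    [[0,0,0],[0,1,0],-1],
    [[0,0,0],[0,1,0],-1],
    [[0,0,0],[0,1,-0.4],-1],
    [[0,0,0],[0,1,-0.8],-1],
    [[0,0,0],[0,1,-1],-1],
    [[0,0,0],[0,1,-1],-1],
    [[0,0,0],[0,1,-1],1],
    [[0,0,0],[0,1,-1],1],
    [[0,0,0],[0,1,-1],1],
    [[0,0,0],[0,1,-1],1],
    [[0,0,0],[0,1,-1],1]
  ],
  "grip_force": 60
}}

```text
time: 18.12
tool_pos: [0.5124, -0.0705, 0.075]
tcp_rot: [2.103, 2.332, -0.0]
wrist_force: [-2.9, -1.2, 5.0]
width: 0.451
```

Request:
{"fn": "move_arm", "kwargs": {
  "deltas": [
    [[0,0,0],[0,0,0.05],1],
    [[0,0,0],[0,0,0.15],1],
    [[0,0,0],[0,0,0.4],1],
    [[0,0,0],[0,0,0.7],1],
    [[0,0,0],[0,0,1],1]
  ]
}}

```text
time: 18.75
tool_pos: [0.5117, -0.0699, 0.1744]
tcp_rot: [-2.104, -2.332, 0.0]
wrist_force: [0.7, 0.3, -4.1]
width: 0.448
```

Request:
{"fn": "move_arm", "kwargs": {
  "deltas": [
    [[0,0,0],[0,0,0.3],1],
    [[0,0,0],[0,0,0.55],1],
    [[0,0,0],[0,0,0.55],1],
    [[0,0,0],[0,0,0.55],1]
  ]
}}

```text
time: 19.25
tool_pos: [0.5112, -0.0699, 0.2274]
tcp_rot: [-2.103, -2.332, 0.001]
wrist_force: [-1.2, 0.7, -3.6]
width: 0.447
```

```bash
python3 st.py
```

```text
19.25 [ 0.5112 -0.0699  0.2274] [-2.1034e+00 -2.3316e+00  1.4000e-03] [-1.16  0.73 -3.61] [ 0.062  0.082 -0.059] [-0.001  0.014  0.018  0.002  0.007 -0.003] 0.447
```

Request:
{"fn": "move_arm", "kwargs": {
  "deltas": [
    [[0,0,0],[0,-0.3,0],1],
    [[0,0,0],[0,-0.7,0],1],
    [[0,0,0],[0,-1,0],1]
  ]
}}

```text
time: 19.62
tool_pos: [0.5107, -0.1708, 0.2261]
tcp_rot: [-2.102, -2.33, 0.002]
wrist_force: [0.1, 0.0, -3.9]
width: 0.449
```

Request:
{"fn": "move_arm", "kwargs": {
  "deltas": [
    [[0,0,0],[0.07,-0.5,0],1],
    [[0,0,0],[0.07,-1,0],1]
  ]
}}

```text
time: 19.88
tool_pos: [0.5183, -0.2707, 0.2261]
tcp_rot: [-2.101, -2.331, 0.001]
wrist_force: [-0.1, 0.5, -4.4]
width: 0.446
```

Request:
{"fn": "move_arm", "kwargs": {
  "deltas": [
    [[0,0,0],[0.07,-0.5,0],1],
    [[0,0,0],[0.07,-1,0],1]
  ]
}}

```text
time: 20.12
tool_pos: [0.5253, -0.3709, 0.2257]
tcp_rot: [-2.102, -2.33, -0.0]
wrist_force: [1.7, 0.1, -3.5]
width: 0.446
```

Request:
{"fn": "move_arm", "kwargs": {
  "deltas": [
    [[0,0,0],[0,-0.25,0],1],
    [[0,0,0],[0,-0.39,0],1],
    [[0,0,0],[0,-0.39,-0.3],1],
    [[0,0,0],[0,-0.39,-0.6],1],
    [[0,0,0],[0,-0.39,-0.7],1],
    [[0,0,0],[0,-0.39,-0.7],1],
    [[0,0,0],[0,-0.39,-0.7],1]
  ]
}}

```text
time: 21.0
tool_pos: [0.5271, -0.4094, 0.1602]
tcp_rot: [2.102, 2.331, 0.0]
wrist_force: [-0.0, -0.5, -4.0]
width: 0.447
```

```bash
python3 st.py;  python3 - <<'E'
from workcell import read_camera, camera_info
import cv2,numpy as np
from h import *
for n in("scene","side"):
    i=camera_info(n);p,d=read_camera(n);np.savez(n+"d0.npz",p=p,d=d,**i)
    W,ok,_=cloud(n+"d");w=W[ok]
    for lo,hi in((.072,.085),(.085,.105),(.105,.125)):
        k=(w[:,2]>lo)&(w[:,2]<hi)&(np.hypot(w[:,0]-.526,w[:,1]+.409)<.03);print(n,lo,"cyl",circ(w[k][:,:2],.02).x.round(4),k.sum())
    uv=i["K"]@(i["R"]@np.array([.526,-.409,.08])+i["t"]);u,v=(uv[:2]/uv[2]).astype(int)
    cv2.imwrite(f"pics/{n}d.png",cv2.resize(p[v-60:v+60,u-70:u+70,::-1],None,fx=3,fy=3))
a=cv2.imread("pics/scened.png");b=cv2.imread("pics/sided.png");cv2.imwrite("pics/d.png",np.vstack([a,b])[:, :][::1] if 0 else cv2.resize(np.hstack([a,b]),(798,342)))
E
```

```text
21.0 [ 0.5271 -0.4094  0.1602] [2.1021e+00 2.3312e+00 3.0000e-04] [-0.02 -0.53 -4.03] [ 0.025  0.004 -0.008] [-0.002 -0.007 -0.009 -0.003  0.     0.   ] 0.447h.py:8: RuntimeWarning: Mean of empty slice.
  m=P.mean(0)
  ret = um.true_divide(
Traceback (most recent call last):
  File "h.py", line 9, in circ
    return least_squares(lambda x:np.hypot(P[:,0]-x[0],P[:,1]-x[1])-(r or x[2]),[*m,.02][:2 if r else 3],loss="soft_l1",f_scale=.001)
ValueError: Initial guess is outside of provided bounds
```

```bash
python3 - <<'E'
from workcell import read_camera, camera_info
import cv2
from h import *
T=[]
for n in("scene","side"):
    i=camera_info(n);p,d=read_camera(n);np.savez(n+"d0.npz",p=p,d=d,**i)
    W,ok,_=cloud(n+"d");w=W[ok];near=np.hypot(w[:,0]-.526,w[:,1]+.409)<.03
    k=near&(w[:,2]>.075)&(w[:,2]<.2);print(n,"zmin",np.percentile(w[k][:,2],1) if k.any() else None)
    for lo,hi in((.098,.115),(.115,.135)):
        k=near&(w[:,2]>lo)&(w[:,2]<hi)
        if k.sum()>20: print(n,lo,"cyl",circ(w[k][:,:2],.02).x.round(4),k.sum())
    # dock bolts via rectified top plane
    N=400;xs=(np.arange(N)-N/2)*.00025
    f=np.load(n+"0.npz")
    X,Y=np.meshgrid(.5261+xs,-.4094-xs);P=np.stack([X,Y,np.full_like(X,.06)],-1)@f["R"].T+f["t"]
    uv=P@f["K"].T;uv=(uv[...,:2]/uv[...,2:]).astype(np.float32)
    im=cv2.convertScaleAbs(cv2.remap(f["p"][...,::-1].copy(),uv[...,0],uv[...,1],cv2.INTER_CUBIC),alpha=1.6)
    for r in(.02175,.02475): cv2.circle(im,(N//2,N//2),round(r/.00025),(0,255,0),1)
    T.append(im)
cv2.imwrite("pics/d.png",np.hstack(T)[:, :])
E
```

```text
scene zmin 0.10034575948050246
scene 0.098 cyl [ 0.5254 -0.4102] 126
scene 0.115 cyl [ 0.5263 -0.4104] 166
side zmin 0.09881644675853213
side 0.098 cyl [ 0.5278 -0.4099] 135
side 0.115 cyl [ 0.5281 -0.4099] 167
```

View pics/d.png

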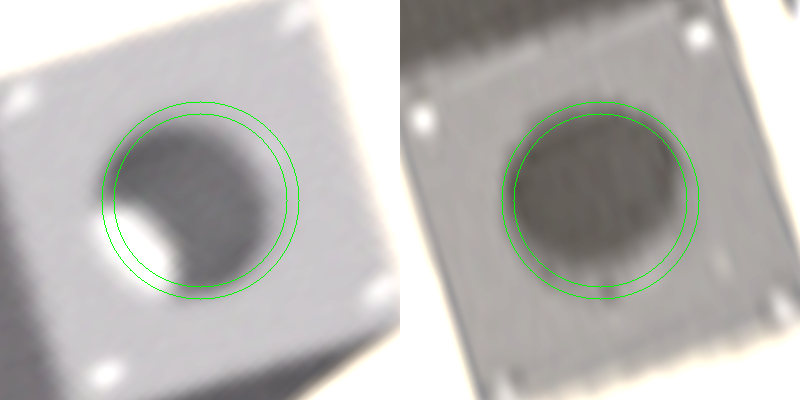

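Both cameras put the held cartridge at about (0.527, -0.4097) and the bore at about (0.526, -0.4095), averaging the scene and side rectified views. It needs about -1 mm in x.

Request:
{"fn": "move_arm", "kwargs": {
  "deltas": [
    [[0,0,0],[-0.01,0,-0.15],1],
    [[0,0,0],[-0.01,0,-0.3],1],
    [[0,0,0],[-0.01,0,-0.3],1],
    [[0,0,0],[-0.01,0,-0.3],1],
    [[0,0,0],[-0.01,0,-0.3],1]
  ]
}}

```text
time: 21.78
tool_pos: [0.5254, -0.4094, 0.129]
tcp_rot: [2.104, 2.332, 0.0]
wrist_force: [0.4, 0.0, -5.1]
width: 0.446
```

```bash
python3 st.py
```

```text
21.775 [ 0.5254 -0.4094  0.129 ] [2.1037 2.3319 0.    ] [ 0.42  0.05 -5.07] [-0.069  0.002  0.022] [ 0.002 -0.003 -0.002  0.001  0.002 -0.002] 0.446
```

Request:
{"fn": "move_arm", "kwargs": {
  "deltas": [
    [[0,0,0],[0.005,0,-0.03],1],
    [[0,0,0],[0.005,0,-0.06],1],
    [[0,0,0],[0.005,0,-0.09],1],
    [[0,0,0],[0.005,0,-0.12],1],
    [[0,0,0],[0.005,0,-0.12],1]
  ]
}}

```text
time: 22.4
tool_pos: [0.5252, -0.4089, 0.1159]
tcp_rot: [-2.104, -2.332, 0.0]
wrist_force: [-0.3, 0.2, -3.8]
width: 0.45
```

```bash
python3 st.py
```

```text
22.4 [ 0.5252 -0.4089  0.1159] [-2.1038e+00 -2.3319e+00  1.0000e-04] [-0.25  0.24 -3.82] [-0.03  -0.043  0.01 ] [ 0.    -0.003 -0.007  0.     0.002  0.   ] 0.45
```

Request:
{"fn": "move_arm", "kwargs": {
  "deltas": [
    [[0,0,0],[0.005,0,-0.03],1],
    [[0,0,0],[0.005,0,-0.06],1],
    [[0,0,0],[0.005,0,-0.08],1],
    [[0,0,0],[0.005,0,-0.08],1]
  ]
}}

```text
time: 22.9
tool_pos: [0.5259, -0.4089, 0.1081]
tcp_rot: [-2.104, -2.332, 0.0]
wrist_force: [-0.7, 0.0, -4.3]
width: 0.45
```

Request:
{"fn": "move_arm", "kwargs": {
  "deltas": [
    [[0,0,0],[0,0,-0.02],1],
    [[0,0,0],[0,0,-0.04],1],
    [[0,0,0],[0,0,-0.04],1]
  ]
}}

```text
time: 23.28
tool_pos: [0.5259, -0.4089, 0.1042]
tcp_rot: [-2.104, -2.332, 0.0]
wrist_force: [-0.7, 0.5, -3.3]
width: 0.444
```

Request:
{"fn": "move_arm", "kwargs": {
  "deltas": [
    [[0,0,0],[0,0,-0.02],1],
    [[0,0,0],[0,0,-0.04],1],
    [[0,0,0],[0,0,-0.04],1]
  ]
}}

```text
time: 23.65
tool_pos: [0.5263, -0.4094, 0.1013]
tcp_rot: [2.104, 2.332, -0.0]
wrist_force: [-1.1, 0.0, -0.3]
width: 0.45
```

Request:
{"fn": "move_arm", "kwargs": {
  "deltas": [
    [[0,0,0],[0,0,-0.02],1],
    [[0,0,0],[0,0,-0.04],1],
    [[0,0,0],[0,0,-0.04],1]
  ]
}}

```text
time: 24.02
tool_pos: [0.5263, -0.4093, 0.0968]
tcp_rot: [2.104, 2.332, -0.0]
wrist_force: [-0.8, 1.1, 3.5]
width: 0.449
```

Request:
{"fn": "move_arm", "kwargs": {
  "deltas": [
    [[0,0,0],[0,0,-0.01],1],
    [[0,0,0],[0,0,-0.02],1],
    [[0,0,0],[0,0,-0.02],1]
  ]
}}

```text
time: 24.4
tool_pos: [0.5262, -0.4093, 0.0945]
tcp_rot: [2.104, 2.332, 0.0]
wrist_force: [-0.4, -0.5, 2.5]
width: 0.451
```

Request:
{"fn": "move_arm", "kwargs": {
  "deltas": [
    [[0,0,0],[0,0,-0.01],1],
    [[0,0,0],[0,0,-0.01],1]
  ]
}}

```text
time: 24.65
tool_pos: [0.5262, -0.4092, 0.0935]
tcp_rot: [2.104, 2.332, 0.0]
wrist_force: [-0.9, 0.0, 3.0]
width: 0.448
```

Request:
{"fn": "move_arm", "kwargs": {
  "deltas": [
    [[0,0,0],[0,0,-0.01],1],
    [[0,0,0],[0,0,-0.01],1]
  ]
}}

```text
time: 24.9
tool_pos: [0.5262, -0.4092, 0.0925]
tcp_rot: [2.104, 2.332, 0.0]
wrist_force: [-0.2, 0.1, 3.0]
width: 0.447
```

Request:
{"fn": "move_arm", "kwargs": {
  "deltas": [
    [[0,0,0],[0,0,-0.01],1],
    [[0,0,0],[0,0,-0.01],1]
  ]
}}

```text
time: 25.15
tool_pos: [0.5262, -0.4092, 0.0915]
tcp_rot: [2.104, 2.332, 0.0]
wrist_force: [-0.1, -0.3, 2.6]
width: 0.45
```

Request:
{"fn": "move_arm", "kwargs": {
  "deltas": [
    [[0,0,0],[0,0,-0.005],1],
    [[0,0,0],[0,0,-0.005],1]
  ]
}}

```text
time: 25.4
tool_pos: [0.5262, -0.4092, 0.0913]
tcp_rot: [2.104, 2.332, 0.0]
wrist_force: [-0.3, 0.8, 4.1]
width: 0.447
```

Request:
{"fn": "move_arm", "kwargs": {
  "deltas": [
    [[0,0,0],[0,0,-0.005],1],
    [[0,0,0],[0,0,-0.005],1]
  ]
}}

```text
time: 25.65
tool_pos: [0.5262, -0.4093, 0.0911]
tcp_rot: [2.104, 2.332, -0.0]
wrist_force: [-1.7, 0.9, 5.8]
width: 0.441
```

Request:
{"fn": "move_arm", "kwargs": {
  "deltas": [
    [[0,0,0],[0,0,-0.01],1],
    [[0,0,0],[0,0,-0.01],1]
  ]
}}

```text
time: 25.9
tool_pos: [0.5263, -0.4094, 0.0908]
tcp_rot: [2.104, 2.332, -0.0]
wrist_force: [-1.8, 1.0, 8.3]
width: 0.451
```

Request:
{"fn": "move_arm", "kwargs": {
  "deltas": [
    [[0,0,0],[0,0,-0.01],1],
    [[0,0,0],[0,0,-0.01],1]
  ]
}}

```text
time: 26.15
tool_pos: [0.5263, -0.4095, 0.0905]
tcp_rot: [2.104, 2.332, -0.0]
wrist_force: [-2.9, 1.7, 12.0]
width: 0.449
```

Request:
{"fn": "move_arm", "kwargs": {
  "deltas": [
    [[0,0,0],[0,0,-0.01],1],
    [[0,0,0],[0,0,-0.01],1],
    [[0,0,0],[0,0,-0.01],1]
  ]
}}

```text
time: 26.52
tool_pos: [0.5264, -0.4096, 0.0903]
tcp_rot: [2.103, 2.332, -0.0]
wrist_force: [-4.0, 2.1, 14.2]
width: 0.45
```

Request:
{"fn": "move_arm", "kwargs": {
  "deltas": [
    [[0,0,0],[0,0,0.015],1],
    [[0,0,0],[0,0,0.03],1],
    [[0,0,0],[0,0,0.03],1]
  ]
}}

```text
time: 26.9
tool_pos: [0.5262, -0.4093, 0.091]
tcp_rot: [2.104, 2.332, 0.0]
wrist_force: [-1.7, -0.4, 6.9]
width: 0.448
```

```bash
python3 st.py
```

```text
26.9 [ 0.5262 -0.4093  0.091 ] [2.104  2.3321 0.    ] [-1.66 -0.42  6.94] [ 0.125  0.075 -0.003] [ 0.     0.    -0.002  0.002  0.001  0.   ] 0.448
```

Request:
{"fn": "move_arm", "kwargs": {
  "deltas": [
    [[0,0,0],[0,0,0.015],1],
    [[0,0,0],[0,0,0.015],0.3],
    [[0,0,0],[0,0,0.015],-1],
    [[0,0,0],[0,0,0.015],-1],
    [[0,0,0],[0,0,0.015],-1],
    [[0,0,0],[0,0,0.015],-1],
    [[0,0,0],[0,0,0.2],-1],
    [[0,0,0],[0,0,0.6],-1],
    [[0,0,0],[0,0,1],-1],
    [[0,0,0],[0,0,1],-1]
  ]
}}

```text
time: 28.15
tool_pos: [0.5289, -0.4114, 0.1976]
tcp_rot: [2.097, 2.324, 0.001]
wrist_force: [0.4, -0.7, -0.0]
width: 1.003
```

Request:
{"fn": "move_arm", "kwargs": {
  "deltas": [
    [[0,0,0],[0,0.5,0.2],-1],
    [[0,0,0],[0,0.9,0.4],-1],
    [[0,0,0],[0,0.9,0.4],-1],
    [[0,0,0],[0,0.9,0.4],-1]
  ]
}}

```text
time: 28.65
tool_pos: [0.5259, -0.3193, 0.2304]
tcp_rot: [2.104, 2.333, -0.001]
wrist_force: [-0.0, 0.7, 0.3]
width: 1.002
```

```bash
python3 st.py;  python3 - <<'E'
from workcell import read_camera, camera_info
import cv2
from h import *
n="wrist";i=camera_info(n);p,d=read_camera(n);np.savez("wriste0.npz",p=p,d=d,**i)
cv2.imwrite("pics/e.png",p[...,::-1])
W,ok,_=cloud("wriste");w=W[ok]
k=np.hypot(w[:,0]-.526,w[:,1]+.409)<.009;k&=w[:,2]>.1;print("top z",np.percentile(w[k][:,2],[50,90]),w[k].mean(0))
E
```

```text
28.65 [ 0.5259 -0.3193  0.2304] [ 2.1036e+00  2.3330e+00 -8.0000e-04] [-0.02  0.71  0.26] [ 0.004 -0.033 -0.023] [-0.016  0.022  0.002 -0.001 -0.001 -0.001] 1.002
top z [0.14585543 0.14712458] [ 0.525851   -0.40642278  0.1443709 ]
```

View pics/e.png

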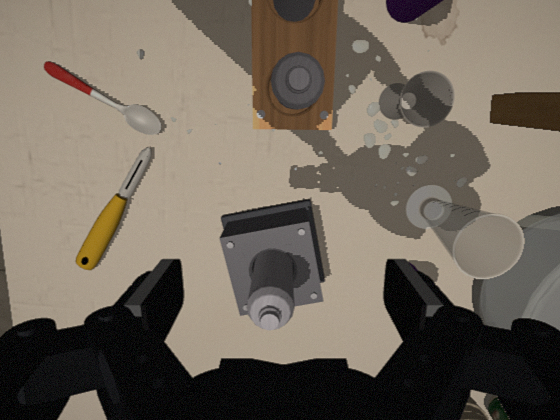

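The cartridge stands upright in the dock (neck at (269,318)) with its top at about 0.147 m. The spent ones stand in the rack, the jigger, spoon and cup are where they were, and the gripper is clear.

```bash
python3 -c "
from workcell import order
print(order.finish_job())"
```

```text
the job is handed in; nothing more can be done
None
```

The full cartridge is in the charging dock and pressed home, and the two spent ones are back in their rack pockets. The job was handed in at about 29 s of the 67 s allowed; no verdict is reported.

- **Weighing:** I lifted each cartridge about 11 mm and held it still. Cartridge 1 read about 4.3 N, so it is the full one. Cartridges 2 and 3 read about 1.2 N and 1.5 N. Cartridge 1 went back into its pocket while I weighed the others, then I picked it up again.
- **Docking:** Cartridge 1 met the carrier about 22 mm below the dock mouth. It slid down at roughly 7–8 N, then the resistance rose by about 10 N per mm, close to the stated 12 N per mm cushion. I ended the push at about 18.5 N between cartridge and dock, then eased off and let go.
- **Last checks:** The docked cartridge's top is at about 0.147 m, so its underside is about 33 mm below the mouth, inside the 30–42 mm home range. The last wrist picture shows it upright and the jigger, spoon and cup where they were. It shows cartridge 3 standing and part of cartridge 2. The gripper is open and touches nothing.
- **Disagreements:** The scene and side cameras each placed the bore about 1.5 mm from the wrist camera in y, in opposite directions. Their average agreed with it. The insertion showed no side load until the final press, when it reached about 4 N.

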